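# Raise the hand rest and slide the off-cut to the stop

## Robot

A 6-joint arm with a two-finger parallel gripper is mounted at the origin on a cart in front of the work surface, level with it; the furniture and walls round the work are solid. World frame = base frame: x ahead of the robot, y to its left, z up, the work surface at z = 0. Lengths are in m, angles in rad, forces in N, time in s.
With the tool pointing down it reaches from about 0.325 to 0.775 m from the base axis. Payload 5.5 kg.
Tool frame: the origin (TCP) lies at the very end of the fingers, on their centre line; the grasp point (between the pads) lies 19 mm behind it; z points along the fingers, y is the direction in which the jaws open and shut (so a half turn about z gives the same grasp; the last joint's range is limited). The gripper opens to 88 mm and grips with 3 to 60 N. Pads are 20 mm wide; open, the fingers measure 115 mm over their backs; the gripper's body (75 mm by 178 mm) begins 61 mm behind the grasp point.
Start: joints at [-1.28, 0.091, 1.231, -0, 1.82, -0.057], TCP at [0.204, -0.564, 0.223] pointing down, gripper open.
Joint ranges: [-2.87, 2.87], [-0.86, 2.18], [0.17, 2.46], [-1.51, 4.65], [0.06, 2.69], [-2.65, 2.65]. Speed limits (rad/s): [2.57, 2.57, 3.01, 3.14, 3.14, 3.14].

## Interface

Orientations are given as a unit quaternion [x, y, z, w].
In Python, from plant import monitor, viewer, job gives the robot as it stands.
- The arm moves only by the shell command python3 -m jog 'ROWS'. ROWS is JSON, a list of rows, each a list of 7 numbers: the shift along the tool's x, y, z in m, then the turn, a rotation vector about the tool's x, y, z in rad, then the closure in counts, from 0 (fully open) to 255 (shut). In form: [[tx, ty, tz, wx, wy, wz, hand], ...]. A call has exactly 10 rows; each row is the pose to reach, as a shift and turn from the pose commanded when the call began, along the tool's axes at that moment; what a row does not reach only later rows make up. A row lasts 1/10 s, in which the tool goes at most 50 mm and 8.59 degrees, less where a joint would pass 70% of its speed; a pose out of reach is approached as far as the arm can. A call with a gripper value outside its range is refused whole. The fingers move at their own pace and stop on an object; the grip force is fixed at half the most. Time passes only in rows, so rows that repeat a pose let the fingers close, or fill a call up. It gives the time, the measured TCP pose, the force and the opening at its end, in the units of the state.
- monitor.state(): the state, without advancing time (a new reading comes with each control period).
- viewer.read_camera(name): name is "scene" or "top" or "wrist"; returns the picture (384x512x3 uint8, red, green, blue); there is no depth.
- viewer.camera_model(name): a dict with "fx", "fy", "cx", "cy" (pixels), "T" (4x4, takes a point from camera to world coordinates). Camera axes: x right, y down, z forward; pixel columns grow to the right and rows downward; lengths in m; the calibration is good to about 2 mm. The wrist camera is an equidistant fisheye: a pixel r from the principal point sees the ray r / f radians off the axis. A picture is of the moment at which its call begins: read the wrist's pose just before it. camera_model takes no time and is no camera call; for the wrist camera it gives the pose at the moment of the call.
- job.close_job(): hands the job in, once; it reports no verdict.
The state is a dict: "time": time; "joints": joint angles; "joint_velocities": joint speeds; "joint_torque": joint torques, N m; "position": TCP position; "orientation": TCP orientation; "wrist_force": force on the tool from outside, world axes, zero at the start; "torque": the same for the moment, N m; "gripper_width": finger opening in m.
Only numpy, scipy, OpenCV 4.12 (cv2) and the standard library are available. Lean on these libraries where they do the work, as an engineer would, in place of code of your own. Each camera call takes 0.05 s, during which the arm holds its last target.

## Task

Push the free end of the blue counterweighted hand-rest arm up past its balance point, so that it stays fully raised by itself, before moving the off-cut that lies under it. Then push the wooden off-cut straight back along the worktop, flat and without picking it up, until its long side lies flush against the dark wooden stop strip behind it. Nothing needs to be grasped; leave the other things where they are.

Things in the scene. Friction and masses are not known exactly. Their poses are not given: they have to be found in the camera images.
- rest_pivot (a point): hinge axis of the hand rest, midway between the grey cheeks of its fixed post, 120 mm above the worktop. Steel foot 100x90x8 mm; cheeks 57 mm apart outside, 42 mm deep, 21 mm higher than this point. Axes turn with the post: z up, y the hinge axis; the lowered arm points along -x, roughly to the robot's left. Red counterweight 44 mm across, 70 mm wide, centred 47 mm above the hinge.
- rest_tip (a point): middle of the rounded free end of the hand-rest arm, 250 mm from the hinge. The arm is a blue-painted batten 40 mm wide, 14 mm thick (7 mm each side of the line hinge to tip), dark rubber pad on top. Under it is free space down to the worktop or the 30 mm high off-cut, which may reach to just below the tip. Axes turn with the arm: -x from hinge to tip, y the hinge axis.
- rest_arm (a joint): angle of the hand-rest arm, rad: 0 = lowered, level; grows as the free end goes up and over, to the robot's right; 1.75 = fully raised on its stop, 10 degrees beyond upright. It balances at about 0.8: below that it sinks back to 0, beyond it goes on by itself to 1.75, damped, in a few seconds. Lifting the tip takes about 1 N, under 4 N at any calm speed.
- off_cut: plain wooden off-cut, 45x170x30 mm (own x, y, z), lying flat and loose on the worktop under the lowered arm, its long side (own y) roughly along the arm; about 0.16 kg. Origin at the centre of its underside.
- stop_face (a point): middle of the near face (towards the robot) of the bench stop, a dark wooden strip with two brass screws, fixed to the worktop beyond the off-cut: 200 mm long, 26 mm wide, 20 mm high. This point lies on the face 10 mm above the worktop; x runs along the strip (parallel to the lowered arm), -y points out of the face to the off-cut and the robot.
- paint_tin_open: open grey paint tin, 63 mm across, 56 mm high; a bystander, loose. Origin near the middle of its underside.
- mug: cream enamel mug with a handle, 87x114x84 mm; a bystander, loose. Origin near the middle of its underside.
- masking_tape: roll of masking tape lying flat, 105 mm across, 24 mm high; a bystander, loose. Origin near the middle of its underside.
- tape_measure: black tape measure, 35x93x61 mm; a bystander, loose. Origin near the middle of its underside.
- white_card_box: small white card box, 60x85x22 mm; a bystander, loose. Origin near the middle of its underside.
- screw_tin: round olive tin of screws, 86 mm across, 28 mm high; a bystander, loose. Origin near the middle of its underside.
- eraser: blue and white eraser, 22x52x12 mm; a bystander, loose. Origin near the middle of its underside.

How it is judged:
By the outcome, as a careful person would: the job done as asked, in the order asked, and still so for the second after the job is handed in, with the robot touching nothing.
It also fails if it takes over 61 s, if anything falls off the work surface, if the arm or the gripper's body presses on something with over 40 N, if the wrist force passes 120 N, or if a joint passes its speed limit or range.

## Working session

There is one attempt and no reset: what is moved stays moved. The work goes in short steps, Python scripts to look and compute and a shell command to move; the robot and the scene stay as the last step left them, time stands still between calls to the robot, and variables do not carry over. Pictures are saved under pics/ and viewed, and the job is handed in when it is done.

```bash
ls; mkdir -p pics; python3 - <<'E'
from plant import monitor, viewer
import cv2
print(monitor.state())
for n in ["scene","top","wrist"]:
    m=viewer.camera_model(n); print(n,m)
    im=viewer.read_camera(n); cv2.imwrite(f"pics/{n}0.png",im[:,:,::-1])
E
```

```text
pics
{'time': 0.0, 'joints': array([-1.27967824e+00,  9.18423723e-02,  1.23186795e+00,  4.56215941e-06,
        1.81977789e+00, -5.67179225e-02]), 'joint_velocities': array([-2.52314155e-04, -7.50677208e-04, -1.22681847e-03,  8.79442553e-04,
       -2.10869277e-03, -9.53271032e-05]), 'joint_torque': array([-1.07880354e-03, -4.46449721e+01, -4.06450903e+01,  6.96671382e-02,
        2.91272812e-02, -1.41359037e-04]), 'position': array([ 0.20442556, -0.56379544,  0.22152687]), 'orientation': array([ 9.84913807e-01,  1.73043040e-01, -1.08629320e-04, -9.41533761e-04]), 'wrist_force': array([ 0.38955753, -0.25375621,  0.44215648]), 'torque': array([ 0.03123971, -0.03069833,  0.01509597]), 'gripper_width': 0.08783639733954718}
scene {'fx': 398.3917277936754, 'fy': 398.3917277936754, 'cx': 249.84547775623494, 'cy': 195.67744497638836, 'T': array([[-0.77963512, -0.27556498,  0.562346  , -0.19331534],
       [-0.62620112,  0.33384083, -0.70457253,  0.88551243],
       [ 0.00642146, -0.90145119, -0.43283313,  0.67153938],
       [ 0.        ,  0.        ,  0.        ,  1.        ]])}
top {'fx': 392.770498330079, 'fy': 392.770498330079, 'cx': 257.54916649817267, 'cy': 194.3474970676554, 'T': array([[ 0.010373  , -0.99061102,  0.13631654,  0.36484157],
       [-0.99983989, -0.01226285, -0.01303122, -0.00287115],
       [ 0.0145805 , -0.13615954, -0.99057962,  1.41357064],
       [ 0.        ,  0.        ,  0.        ,  1.        ]])}
wrist {'fx': 297.3186396354542, 'fy': 297.3186396354542, 'cx': 255.63600746394772, 'cy': 193.63627639026984, 'T': array([[ 0.34020605, -0.90881182, -0.24149724,  0.26987616],
       [-0.94034846, -0.32938206, -0.08516008, -0.53975887],
       [-0.00215037,  0.25606353, -0.96665756,  0.38379866],
       [ 0.        ,  0.        ,  0.        ,  1.        ]])}
```

View pics/scene0.png

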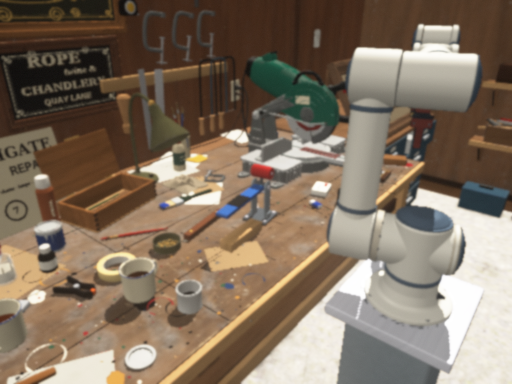

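View pics/top0.png

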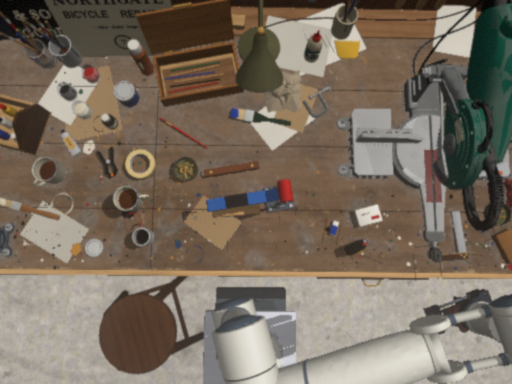

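View pics/wrist0.png

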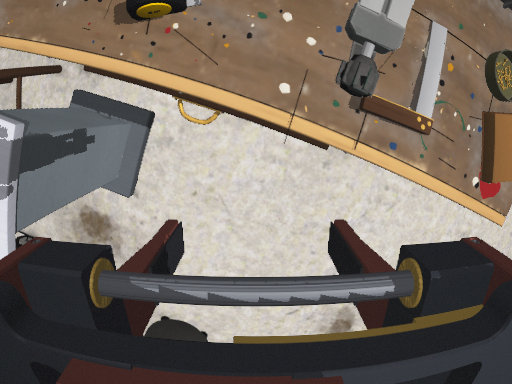

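```bash
cat > h.py <<'E'
import numpy as np, cv2
from plant import monitor, viewer
def ray(n,u,v,m=None):
    m=m or viewer.camera_model(n); T=m["T"]
    x=(u-m["cx"])/m["fx"]; y=(v-m["cy"])/m["fy"]
    if n=="wrist":
        r=np.hypot(x,y); d=np.array([x/r*np.sin(r),y/r*np.sin(r),np.cos(r)]) if r>1e-9 else np.array([0,0,1.])
    else: d=np.array([x,y,1.])
    d=T[:3,:3]@d; return T[:3,3],d/np.linalg.norm(d)
def onz(n,u,v,z,m=None):
    o,d=ray(n,u,v,m); return o+d*(z-o[2])/d[2]
def tri(a,b):
    (o1,d1),(o2,d2)=a,b
    s=np.linalg.lstsq(np.c_[d1,-d2],o2-o1,rcond=None)[0]
    p,q=o1+d1*s[0],o2+d2*s[1]; return (p+q)/2,np.linalg.norm(p-q)
def proj(n,p,m=None):
    m=m or viewer.camera_model(n); T=m["T"]; c=T[:3,:3].T@(np.asarray(p)-T[:3,3])
    if n=="wrist":
        r=np.hypot(c[0],c[1]); t=np.arctan2(r,c[2]); return m["cx"]+m["fx"]*t*c[0]/r, m["cy"]+m["fy"]*t*c[1]/r
    return m["cx"]+m["fx"]*c[0]/c[2], m["cy"]+m["fy"]*c[1]/c[2]
def crop(src,dst,x0,y0,x1,y1,s):
    im=cv2.imread(src)[y0:y1,x0:x1]; cv2.imwrite(dst,cv2.resize(im,None,fx=s,fy=s,interpolation=cv2.INTER_CUBIC))
E
python3 - <<'E'
from h import *
crop("pics/top0.png","pics/topc.png",160,145,320,260,5)
crop("pics/scene0.png","pics/scenec.png",170,150,330,270,5)
E
```

```text
(no output)
```

View pics/topc.png

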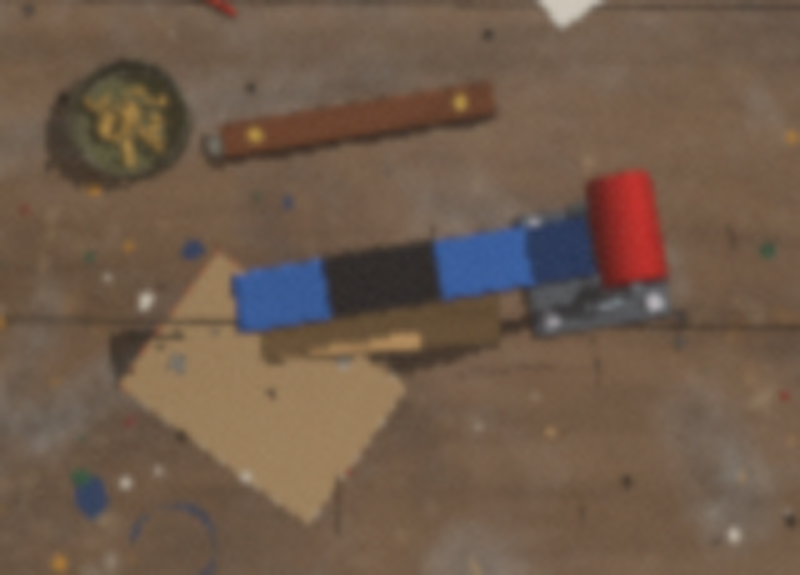

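View pics/scenec.png

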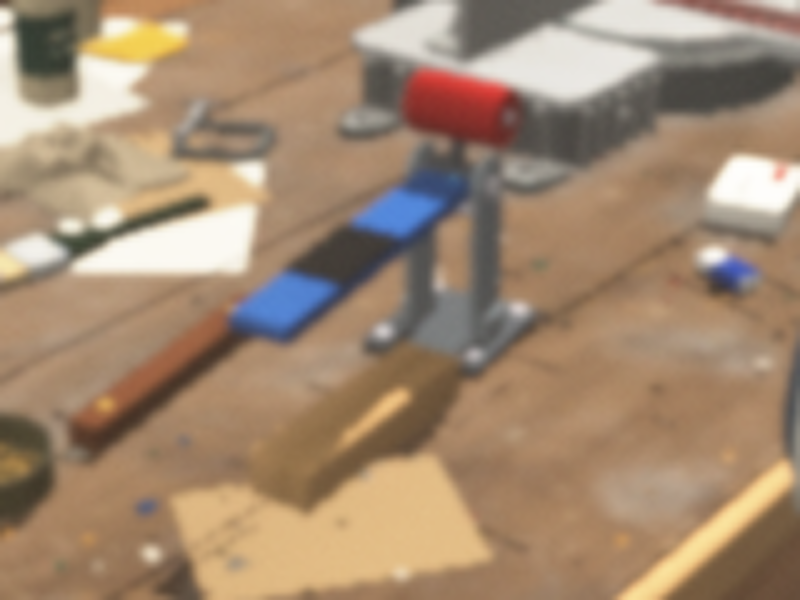

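```bash
python3 - <<'E'
from h import *
np.set_printoptions(precision=4,suppress=True)
T=lambda x,y:(160+x/5,145+y/5)
S=lambda x,y:(170+x/5,150+y/5)
t=lambda p,q:tri(ray("top",*T(*p)),ray("scene",*S(*q)))
print("tip far",t((235,278),(233,318))); print("tip near",t((243,331),(282,336)))
for p in [(235,278),(243,331),(590,218),(596,278)]: print("armtop",onz("top",*T(*p),.127))
for p in [(222,158),(496,114),(220,125),(490,83)]: print("stop top z.02",onz("top",*T(*p),.02))
print("stop tri near left top",t((222,156),(85,437)),)
for p in [(263,345),(499,328),(265,361),(499,345)]: print("off top z.03 / 0",onz("top",*T(*p),.03),onz("top",*T(*p),0))
for p in [(252,458),(303,488),(470,375),(415,345)]: print("off scene z.03",onz("scene",*S(*p),.03))
for p in [(540,334),(668,315),(530,220)]: print("foot",onz("top",*T(*p),.008))
print("cw", t((626,225),(462,108)))
print("screwtin",onz("top",*T(118,120),.028))
E
```

```text
tip far (array([0.5195, 0.147 , 0.1223]), np.float64(0.00018548786835180484))
tip near (array([0.4853, 0.1415, 0.1199]), np.float64(0.0013611108115560598))
armtop [0.519  0.1465 0.127 ]
armtop [0.4841 0.1403 0.127 ]
armtop [ 0.562  -0.0874  0.127 ]
armtop [ 0.5219 -0.0915  0.127 ]
stop top z.02 [0.6187 0.1706 0.02  ]
stop top z.02 [ 0.6536 -0.0262  0.02  ]
stop top z.02 [0.6428 0.1728 0.02  ]
stop top z.02 [ 0.6764 -0.0216  0.02  ]
stop tri near left top (array([0.6231, 0.173 , 0.0129]), np.float64(0.00417787807809542))
off top z.03 / 0 [0.4833 0.1367 0.03  ] [0.4859 0.1397 0.    ]
off top z.03 / 0 [ 0.4973 -0.0296  0.03  ] [ 0.5002 -0.0302  0.    ]
off top z.03 / 0 [0.4721 0.135  0.03  ] [0.4744 0.138  0.    ]
off top z.03 / 0 [ 0.4853 -0.0297  0.03  ] [ 0.4879 -0.0303  0.    ]
off scene z.03 [0.5091 0.1453 0.03  ]
off scene z.03 [0.4639 0.1506 0.03  ]
off scene z.03 [ 0.468  -0.0174  0.03  ]
off scene z.03 [ 0.5202 -0.0261  0.03  ]
foot [ 0.4955 -0.0596  0.008 ]
foot [ 0.5103 -0.1517  0.008 ]
foot [ 0.5782 -0.0518  0.008 ]
cw (array([ 0.55  , -0.1092,  0.1658]), np.float64(0.004131355642515191))
screwtin [0.6439 0.2448 0.028 ]
```

```bash
cat >> h.py <<'E'
from scipy.spatial.transform import Rotation as Ro
np.set_printoptions(precision=4,suppress=True)
A=np.array([-.175,.985,0]);A/=np.linalg.norm(A); N=np.array([A[1],-A[0],0]); Z=np.array([0,0,1.])
TIP=np.array([.502,.144,.12]); HI=TIP-.25*A
def lift_R(phi):  # x_t=a , tilt phi about y_t(=N)
    return Ro.from_matrix(np.c_[A,N,-Z])*Ro.from_rotvec([0,phi,0])
def push_R(): return Ro.from_matrix(np.c_[N,-A,-Z])
def rel(p,R,base=None):
    if base is None:
        s=monitor.state(); base=(s["position"],Ro.from_quat(s["orientation"]))
    t=base[1].inv().apply(p-base[0]); w=(base[1].inv()*R).as_rotvec()
    return np.r_[t,w]
E
python3 - <<'E'
from h import *
print(A,N,HI)
w1=(np.array([.42,.0,.34]),lift_R(0)); print(rel(*w1))
w2=(HI+A*.34+Z*.04,lift_R(-.785)); print(w2[0],rel(*w2,base=w1))
w3=(HI+A*.33-Z*.055,lift_R(-.785));print(w3[0],rel(*w3,base=w2))
w4=(HI+A*.227-Z*.047,lift_R(-.785)); print(w4[0],rel(*w4,base=w3))
for n,x,y in [("mug",127,197),("mugh",148,197),("paint",142,236)]: print(n,onz("top",x,y,.07))
E
```

```text
[-0.1749  0.9846  0.    ] [0.9846 0.1749 0.    ] [ 0.5457 -0.1021  0.12  ]
[ 0.3949 -0.4568 -0.1175 -0.0012 -0.0011 -1.3987]
[0.4863 0.2326 0.16  ] [ 0.2174  0.1059  0.18    0.     -0.785   0.    ]
[0.488  0.2228 0.065 ] [0.0601 0.     0.0743 0.     0.     0.    ]
[0.506  0.1214 0.073 ] [-0.0785 -0.      0.0671  0.      0.      0.    ]
mug [0.535  0.4276 0.07  ]
mugh [0.5359 0.3558 0.07  ]
paint [0.4024 0.3696 0.07  ]
```

```bash
python3 -m jog '[[0.01,-0.01,-0.03,0,0,0,255],[0.03,-0.04,-0.06,0,0,-0.1,255],[0.06,-0.075,-0.09,0,0,-0.22,255],[0.09,-0.11,-0.117,0,0,-0.34,255],[0.12,-0.145,-0.117,0,0,-0.46,255],[0.15,-0.18,-0.117,0,0,-0.58,255],[0.18,-0.215,-0.117,0,0,-0.7,255],[0.21,-0.25,-0.117,0,0,-0.82,255],[0.24,-0.28,-0.117,0,0,-0.94,255],[0.26,-0.3,-0.117,0,0,-1.04,255]]'
python3 - <<'E'
from h import *
w1=(np.array([.42,.0,.34]),lift_R(0)); print(rel(*w1)); print(monitor.state()["joints"])
E
```

```text
time: 1.15
position: [0.3471, -0.1911, 0.3399]
orientation: [0.767, 0.642, 0.0, 0.0]
wrist_force: [0.2, 0.6, -0.1]
gripper_width: 0.0111
[ 0.2009  0.0382 -0.0001  0.0009  0.0001 -0.3524]
[-0.5895 -0.3871  1.4499  0.0005  2.0779 -0.4126]
```

```bash
python3 -m jog '[[0.03,0.005,0,0,0,-0.06,255],[0.06,0.01,0,0,0,-0.12,255],[0.09,0.015,0,0,0,-0.18,255],[0.12,0.022,0,0,0,-0.24,255],[0.15,0.028,0,0,0,-0.3,255],[0.18,0.034,0,0,0,-0.352,255],[0.2,0.038,0,0,0,-0.352,255],[0.2,0.038,0,0,0,-0.352,255],[0.2,0.038,0,0,0,-0.352,255],[0.2,0.038,0,0,0,-0.352,255]]'
python3 - <<'E'
from h import *
w2=(HI+A*.34+Z*.04,lift_R(-.785)); print(rel(*w2)); print(monitor.state()["joints"])
E
```

```text
time: 2.15
position: [0.4202, -0.0044, 0.3396]
orientation: [0.645, 0.764, -0.0, 0.0]
wrist_force: [0.2, 0.3, -0.5]
gripper_width: 0.0005
[ 0.2227  0.1048  0.1796 -0.0032 -0.7847 -0.0073]
[-0.0912 -0.3252  1.4035 -0.0004  2.0634 -0.2594]
```

```bash
python3 -m jog '[[0.03,0.015,0,0,-0.08,0,255],[0.06,0.03,0,0,-0.16,0,255],[0.09,0.045,0,0,-0.24,0,255],[0.12,0.06,0,0,-0.32,0,255],[0.15,0.075,0.02,0,-0.4,0,255],[0.18,0.09,0.05,0,-0.48,0,255],[0.2,0.1,0.08,0,-0.56,0,255],[0.215,0.105,0.11,0,-0.64,0,255],[0.223,0.105,0.14,0,-0.72,0,255],[0.223,0.105,0.165,0,-0.785,0,255]]'
python3 - <<'E'
from h import *
w3=(HI+A*.33-Z*.055,lift_R(-.785)); print(rel(*w3)); print(monitor.state()["joints"])
w4=(HI+A*.227-Z*.047,lift_R(-.785)); print(rel(*w4))
E
```

```text
time: 3.15
position: [0.4863, 0.2337, 0.1723]
orientation: [0.595, 0.706, -0.249, 0.293]
wrist_force: [0.7, 0.3, 0.3]
gripper_width: 0.0002
[ 0.0683  0.0001  0.0835 -0.0061  0.0038 -0.003 ]
[ 0.7691  0.2557  1.3193 -0.6916  1.981   0.4507]
[-0.0099  0.0007  0.1509 -0.0061  0.0038 -0.003 ]
```

```bash
python3 -m jog '[[0.01,0,0.012,0,0,0,255],[0.02,0,0.024,0,0,0,255],[0.03,0,0.036,0,0,0,255],[0.04,0,0.048,0,0,0,255],[0.05,0,0.06,0,0,0,255],[0.06,0,0.072,0,0,0,255],[0.068,0,0.083,0,0,0,255],[0.068,0,0.083,0,0,0,255],[0.068,0,0.083,0,0,0,255],[0.068,0,0.083,0,0,0,255]]'
python3 - <<'E'
from h import *
s=monitor.state(); print(s["position"],proj("scene",s["position"]))
cv2.imwrite("pics/s1.png",viewer.read_camera("scene")[:,:,::-1]); crop("pics/s1.png","pics/s1c.png",170,110,370,260,4)
w4=(HI+A*.227-Z*.047,lift_R(-.785)); print(rel(*w4))
E
```

```text
time: 4.15
position: [0.4886, 0.2238, 0.0687]
orientation: [0.596, 0.706, -0.246, 0.293]
wrist_force: [0.1, -1.2, 0.2]
gripper_width: 0.0009
[0.4886 0.2238 0.0687] (np.float64(206.40435078281575), np.float64(243.95859667718952))
[-0.0766 -0.0001  0.0704 -0.0037 -0.0008 -0.0058]
```

View pics/s1c.png

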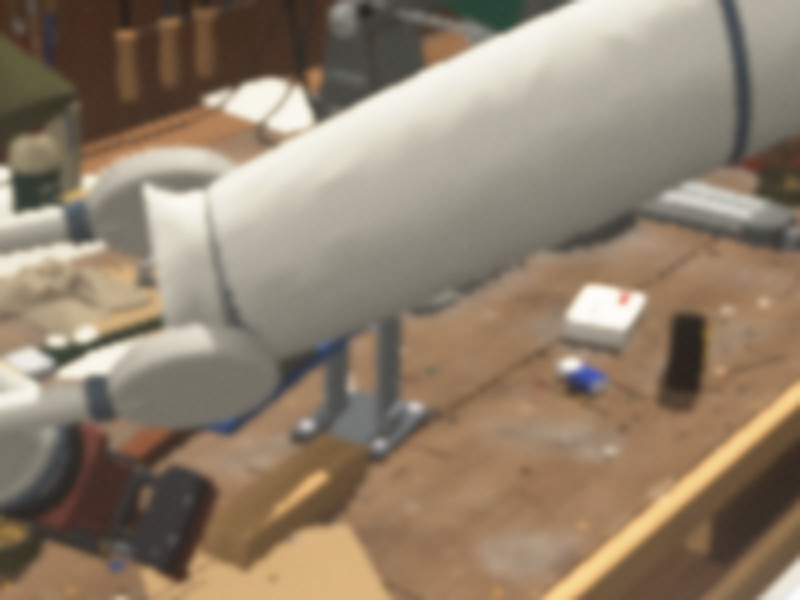

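```bash
python3 -m jog '[[-0.008,0,0.007,0,0,0,255],[-0.017,0,0.015,0,0,0,255],[-0.026,0,0.024,0,0,0,255],[-0.035,0,0.032,0,0,0,255],[-0.044,0,0.04,0,0,0,255],[-0.053,0,0.048,0,0,0,255],[-0.062,0,0.056,0,0,0,255],[-0.07,0,0.064,0,0,0,255],[-0.076,0,0.07,0,0,0,255],[-0.076,0,0.07,0,0,0,255]]'
python3 - <<'E'
from h import *
s=monitor.state(); p=s["position"]; R=Ro.from_quat(s["orientation"]); print(p, s["joints"])
m=viewer.camera_model("wrist");cv2.imwrite("pics/w2.png",viewer.read_camera("wrist")[:,:,::-1])
cv2.imwrite("pics/t2.png",viewer.read_camera("top")[:,:,::-1]); crop("pics/t2.png","pics/t2c.png",160,145,320,260,5)
for th in np.arange(.06,1.21,.06):
    q=Ro.from_rotvec(N*th)  # check direction
    if th<.07: print(q.apply(A)[2])
    q=Ro.from_rotvec(N*th) if q.apply(A)[2]>0 else Ro.from_rotvec(-N*th)
    print(round(th,2),rel(HI+q.apply(p-HI),q*R,base=(p,R)))
E
```

```text
time: 5.2
position: [0.5056, 0.1205, 0.0721]
orientation: [0.596, 0.706, -0.247, 0.292]
wrist_force: [0.2, 0.3, -0.8]
gripper_width: 0.0004
[0.5056 0.1205 0.0721] [ 0.6072  0.1639  1.6064 -0.7044  1.726   0.4559]
0.0599640064794446
0.06 [-0.0079 -0.     -0.0114  0.0003  0.06   -0.0003]
0.12 [-0.0165 -0.     -0.0223  0.0007  0.12   -0.0007]
0.18 [-0.0257 -0.     -0.0327  0.001   0.18   -0.001 ]
0.24 [-0.0355 -0.     -0.0425  0.0014  0.24   -0.0014]
0.3 [-0.0459 -0.     -0.0517  0.0017  0.3    -0.0017]
0.36 [-0.0568 -0.     -0.0602  0.002   0.36   -0.002 ]
0.42 [-0.0682  0.     -0.0681  0.0024  0.42   -0.0024]
0.48 [-0.0801  0.     -0.0753  0.0027  0.48   -0.0027]
0.54 [-0.0924  0.0001 -0.0818  0.0031  0.54   -0.0031]
0.6 [-0.105   0.0001 -0.0875  0.0034  0.6    -0.0034]
0.66 [-0.118   0.0001 -0.0924  0.0037  0.66   -0.0037]
0.72 [-0.1312  0.0002 -0.0966  0.0041  0.72   -0.0041]
0.78 [-0.1447  0.0003 -0.0999  0.0044  0.78   -0.0044]
0.84 [-0.1583  0.0003 -0.1025  0.0047  0.84   -0.0047]
0.9 [-0.1721  0.0004 -0.1042  0.0051  0.9    -0.0051]
0.96 [-0.1859  0.0005 -0.1051  0.0054  0.96   -0.0054]
1.02 [-0.1998  0.0005 -0.1051  0.0058  1.02   -0.0058]
1.08 [-0.2137  0.0006 -0.1044  0.0061  1.08   -0.0061]
1.14 [-0.2274  0.0007 -0.1028  0.0064  1.14   -0.0064]
1.2 [-0.2411  0.0008 -0.1003  0.0068  1.2    -0.0068]
```

View pics/w2.png

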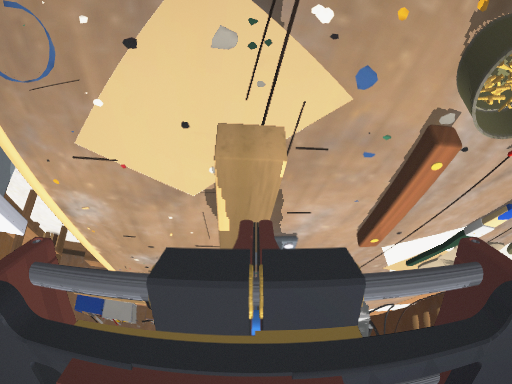

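View pics/t2c.png

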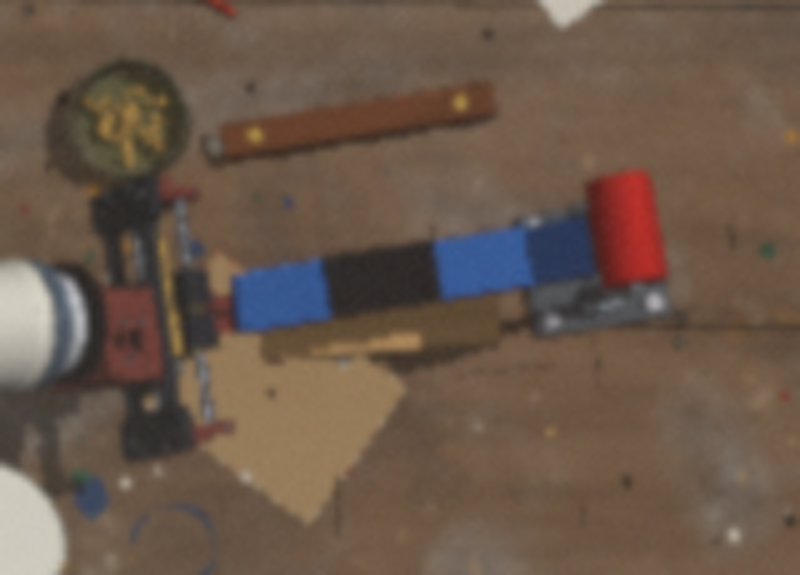

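```bash
python3 -m jog '[[-0.004,0,-0.006,0,0.03,0,255],[-0.008,0,-0.0115,0,0.06,0,255],[-0.0165,0,-0.022,0,0.12,0,255],[-0.0255,0,-0.0325,0,0.18,0,255],[-0.0355,0,-0.0425,0,0.24,0,255],[-0.046,0,-0.0515,0,0.3,0,255],[-0.057,0,-0.06,0,0.36,0,255],[-0.068,0,-0.068,0,0.42,0,255],[-0.08,0,-0.075,0,0.48,0,255],[-0.08,0,-0.075,0,0.48,0,255]]'
python3 - <<'E'
from h import *
s=monitor.state(); p=s["position"]; R=Ro.from_quat(s["orientation"]); print(p, s["joints"])
cv2.imwrite("pics/t3.png",viewer.read_camera("top")[:,:,::-1]); crop("pics/t3.png","pics/t3c.png",160,145,320,260,5)
for th in np.arange(.06,.73,.06):
    q=Ro.from_rotvec(N*th)
    print(round(th,2),rel(HI+q.apply(p-HI),q*R,base=(p,R)))
E
```

```text
time: 6.3
position: [0.5078, 0.1174, 0.1866]
orientation: [0.639, 0.755, -0.094, 0.118]
wrist_force: [0.2, 2.2, 0.8]
gripper_width: 0.0006
[0.5078 0.1174 0.1866] [ 0.3594 -0.0889  1.5024 -0.3044  1.7699  0.1391]
0.06 [-0.0081  0.0002 -0.0113  0.0006  0.06    0.0003]
0.12 [-0.0169  0.0003 -0.0222  0.0013  0.12    0.0007]
0.18 [-0.0264  0.0005 -0.0324  0.0019  0.18    0.001 ]
0.24 [-0.0364  0.0006 -0.0421  0.0026  0.24    0.0013]
0.3 [-0.047   0.0008 -0.0512  0.0032  0.3     0.0017]
0.36 [-0.0581  0.001  -0.0596  0.0039  0.36    0.002 ]
0.42 [-0.0697  0.0011 -0.0674  0.0045  0.42    0.0023]
0.48 [-0.0818  0.0013 -0.0744  0.0052  0.48    0.0027]
0.54 [-0.0943  0.0015 -0.0807  0.0058  0.54    0.003 ]
0.6 [-0.1071  0.0016 -0.0862  0.0064  0.6     0.0033]
0.66 [-0.1202  0.0018 -0.091   0.0071  0.66    0.0037]
0.72 [-0.1336  0.002  -0.0949  0.0077  0.7199  0.004 ]
```

View pics/t3c.png

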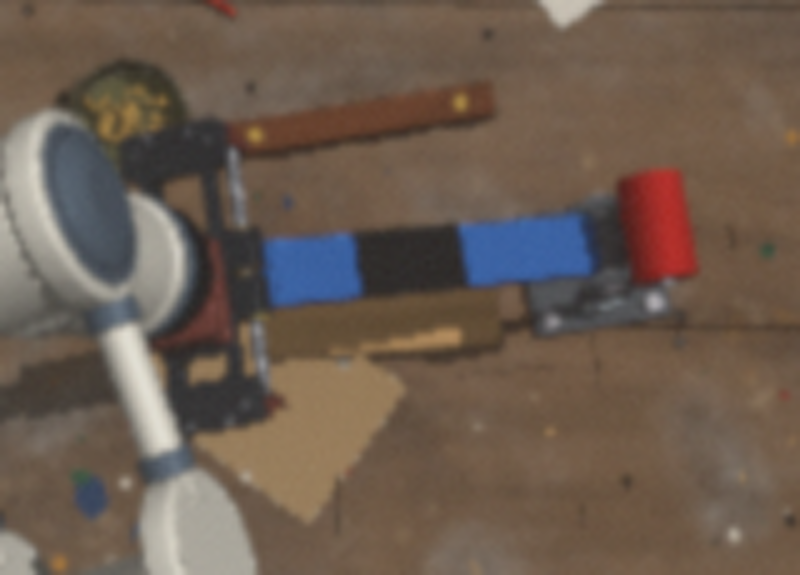

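```bash
python3 -m jog '[[-0.004,0,-0.006,0,0.03,0,255],[-0.008,0,-0.0115,0,0.06,0,255],[-0.0165,0,-0.022,0,0.12,0,255],[-0.026,0,-0.0325,0,0.18,0,255],[-0.0365,0,-0.042,0,0.24,0,255],[-0.047,0,-0.051,0,0.3,0,255],[-0.058,0,-0.0595,0,0.36,0,255],[-0.0695,0,-0.0675,0,0.42,0,255],[-0.082,0,-0.0745,0,0.48,0,255],[-0.094,0,-0.0805,0,0.54,0,255]]'
python3 - <<'E'
from h import *
s=monitor.state(); p=s["position"]; R=Ro.from_quat(s["orientation"]); print(p, s["joints"])
cv2.imwrite("pics/t4.png",viewer.read_camera("top")[:,:,::-1]); crop("pics/t4.png","pics/t4c.png",160,145,320,260,5)
for th in np.arange(.06,.5,.06):
    q=Ro.from_rotvec(N*th)
    print(round(th,2),rel(HI+q.apply(p-HI),q*R,base=(p,R)))
E
```

```text
time: 7.35
position: [0.5171, 0.0529, 0.2875]
orientation: [0.64, 0.759, 0.077, -0.09]
wrist_force: [1.0, 0.1, -0.3]
gripper_width: 0.0007
[0.5171 0.0529 0.2875] [-0.1169 -0.0746  1.2993  0.248   1.9733 -0.1954]
0.06 [-0.0079  0.0001 -0.0113  0.0004  0.06    0.0001]
0.12 [-0.0164  0.0001 -0.0222  0.0007  0.12    0.0002]
0.18 [-0.0256  0.0002 -0.0325  0.0011  0.18    0.0004]
0.24 [-0.0354  0.0003 -0.0422  0.0014  0.24    0.0005]
0.3 [-0.0458  0.0004 -0.0513  0.0018  0.3     0.0006]
0.36 [-0.0566  0.0005 -0.0598  0.0021  0.36    0.0007]
0.42 [-0.068   0.0005 -0.0676  0.0025  0.42    0.0008]
0.48 [-0.0798  0.0006 -0.0748  0.0028  0.48    0.001 ]
```

View pics/t4c.png

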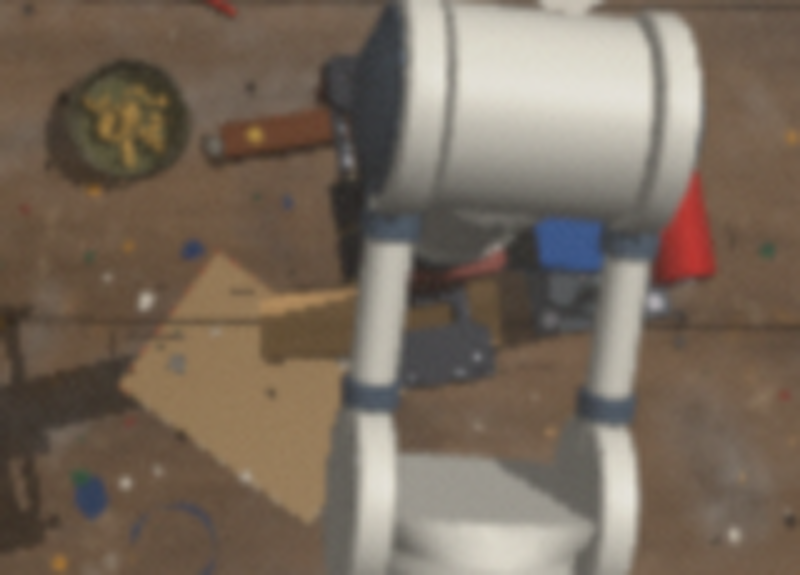

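```bash
python3 -m jog '[[-0.008,0,-0.0113,0,0.06,0,255],[-0.0164,0,-0.0222,0,0.12,0,255],[-0.0256,0,-0.0325,0,0.18,0,255],[-0.0256,0,-0.0325,0,0.18,0,255],[0.0,0,-0.0325,0,0.1,0,255],[0.03,0,-0.0325,0,0.0,0,255],[0.06,0,-0.0325,0,-0.1,0,255],[0.09,0,-0.0325,0,-0.17,0,255],[0.12,0,-0.0325,0,-0.23,0,255],[0.15,0,-0.0325,0,-0.23,0,255]]'
python3 - <<'E'
from h import *
s=monitor.state(); p=s["position"]; R=Ro.from_quat(s["orientation"]); print(p, s["joints"])
cv2.imwrite("pics/t5.png",viewer.read_camera("top")[:,:,::-1]); crop("pics/t5.png","pics/t5c.png",160,145,320,260,5)
cv2.imwrite("pics/s5.png",viewer.read_camera("scene")[:,:,::-1]);crop("pics/s5.png","pics/s5c.png",170,110,370,260,4)
E
```

```text
time: 8.4
position: [0.4926, 0.1929, 0.3535]
orientation: [0.644, 0.765, 0.001, -0.0]
wrist_force: [0.5, -0.4, 0.2]
gripper_width: 0.0004
[0.4926 0.1929 0.3535] [ 0.3077 -0.0331  1.1215  0.0021  2.0517  0.1361]
```

View pics/t5c.png

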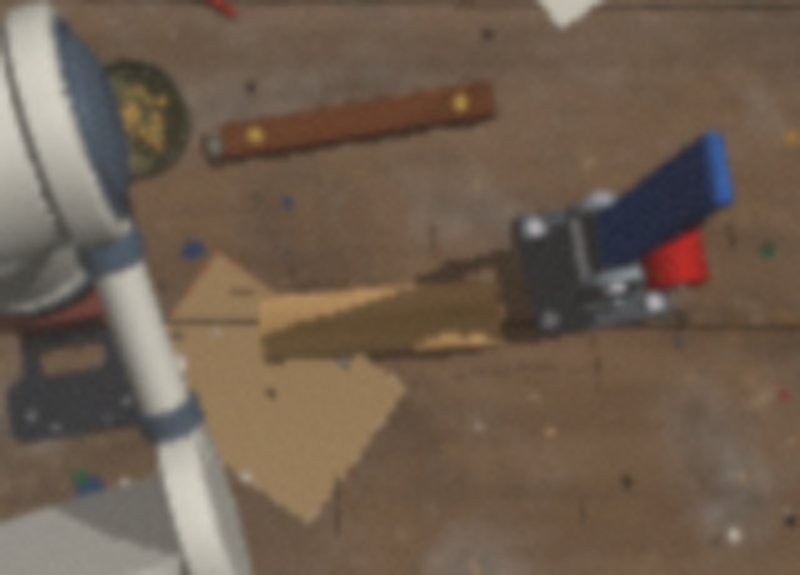

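View pics/s5c.png

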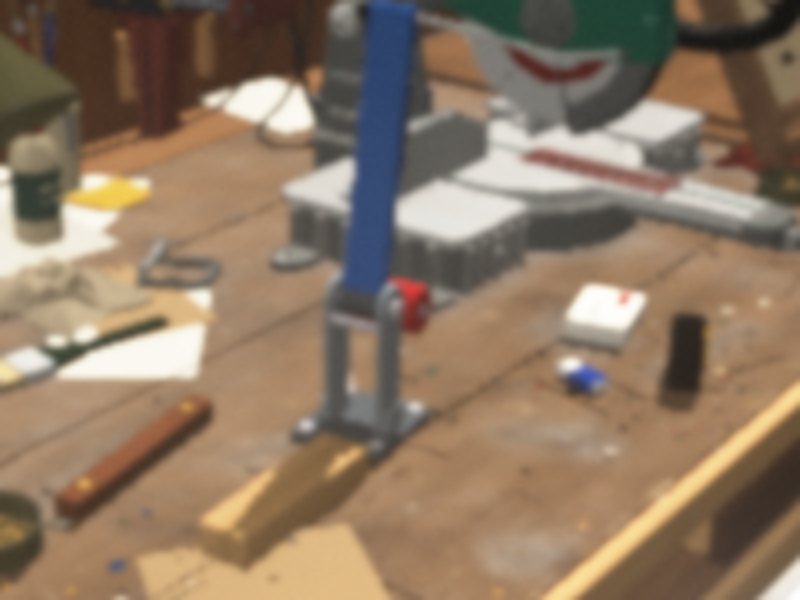

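```bash
python3 - <<'E'
from h import *
T=lambda x,y:(160+x/5,145+y/5)
for p in [(222,158),(496,114)]:
    q=onz("top",*T(*p),.02); print("stop n,a",(q-HI)@N,(q-HI)@A)
for p in [(264,359),(499,344),(260,297),(500,281)]:
    q=onz("top",*T(*p),.03); print("off n,a",q,(q-HI)@N,(q-HI)@A)
im=cv2.imread("pics/s5.png")
up=(HI+A*.16-N*.085+Z*.06,push_R()); print(up[0],rel(*up))
E
```

```text
stop n,a 0.11954438333276732 0.25582523550712905
stop n,a 0.11946779341522241 0.05594236592206063
off n,a [0.4735 0.1357 0.03  ] -0.02954698980674803 0.24685388273223238
off n,a [ 0.486  -0.0297  0.03  ] -0.046163204437199505 0.0817380844133788
off n,a [0.5173 0.1397 0.03  ] 0.014360095493037161 0.24307695155508843
off n,a [ 0.5308 -0.03    0.03  ] -0.0020781041582187704 0.0736216333692616
[0.4341 0.0405 0.18  ] [-0.1416 -0.0847  0.1731 -0.0024 -0.005   1.5705]
```

```bash
python3 -m jog '[[-0.01,-0.015,0.0,0,0,0.14,0],[-0.025,-0.035,0.0,0,0,0.28,0],[-0.04,-0.055,0.01,0,0,0.42,0],[-0.055,-0.07,0.03,0,0,0.56,0],[-0.07,-0.085,0.05,0,0,0.7,0],[-0.085,-0.085,0.07,0,0,0.84,0],[-0.1,-0.085,0.09,0,0,0.98,0],[-0.115,-0.085,0.11,0,0,1.12,0],[-0.13,-0.085,0.13,0,0,1.26,0],[-0.142,-0.085,0.15,0,0,1.4,0]]'
python3 - <<'E'
from h import *
up=(HI+A*.16-N*.085-Z*.108,push_R()); print(rel(*up), monitor.state()["joints"])
E
```

```text
time: 9.5
position: [0.4336, 0.0349, 0.2011]
orientation: [0.986, 0.166, -0.0, -0.002]
wrist_force: [0.3, 0.3, -0.2]
gripper_width: 0.0767
[ 0.0022 -0.0045  0.1891 -0.0034 -0.      0.1576] [-0.0006 -0.36    1.6804  0.0034  1.8221  1.2376]
```

```bash
python3 -m jog '[[0.0,-0.001,0.02,0,0,0.05,0],[0.001,-0.002,0.045,0,0,0.1,0],[0.002,-0.004,0.07,0,0,0.157,0],[0.002,-0.0045,0.095,0,0,0.157,0],[0.002,-0.0045,0.12,0,0,0.157,0],[0.002,-0.0045,0.14,0,0,0.157,0],[0.002,-0.0045,0.16,0,0,0.157,0],[0.002,-0.0045,0.175,0,0,0.157,0],[0.002,-0.0045,0.187,0,0,0.157,0],[0.002,-0.0045,0.187,0,0,0.157,0]]'
python3 - <<'E'
from h import *
s=monitor.state(); p=s["position"]; print((p-HI)@N,(p-HI)@A,Ro.from_quat(s["orientation"]).as_matrix())
cv2.imwrite("pics/w6.png",viewer.read_camera("wrist")[:,:,::-1])
cv2.imwrite("pics/s6.png",viewer.read_camera("scene")[:,:,::-1]);crop("pics/s6.png","pics/s6c.png",170,110,370,260,4)
E
```

```text
time: 10.5
position: [0.4329, 0.0419, 0.0137]
orientation: [0.996, 0.091, -0.002, -0.002]
wrist_force: [0.3, 0.2, 1.3]
gripper_width: 0.0875
-0.08583960476036909 0.16158548670313302 [[ 0.9833  0.1818 -0.0038]
 [ 0.1819 -0.9833  0.0044]
 [-0.0029 -0.0051 -1.    ]]
```

View pics/w6.png

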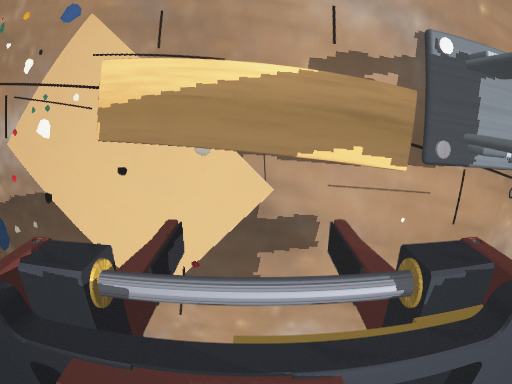

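View pics/s6c.png

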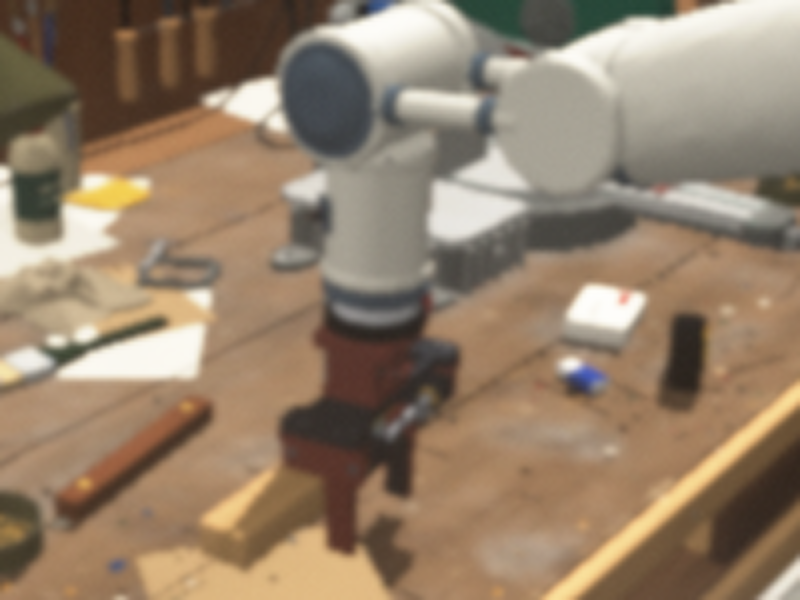

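```bash
python3 -m jog '[[0.004,0,0.004,0,0,0,0],[0.011,0,0.005,0,0,0,0],[0.018,0,0.005,0,0,0,0],[0.025,0,0.005,0,0,0,0],[0.032,0,0.005,0,0,0,0],[0.039,0,0.005,0,0,0,0],[0.046,0,0.005,0,0,0,0],[0.053,0,0.005,0,0,0,0],[0.06,0,0.005,0,0,0,0],[0.065,0,0.005,0,0,0,0]]'
python3 - <<'E'
from h import *
s=monitor.state(); p=s["position"]; print((p-HI)@N,(p-HI)@A)
cv2.imwrite("pics/w7.png",viewer.read_camera("wrist")[:,:,::-1])
E
```

```text
time: 11.6
position: [0.4986, 0.0541, 0.0105]
orientation: [0.996, 0.091, -0.0, -0.003]
wrist_force: [-2.4, -0.1, 1.9]
gripper_width: 0.0878
-0.019110470475189604 0.1621167884371133
```

View pics/w7.png

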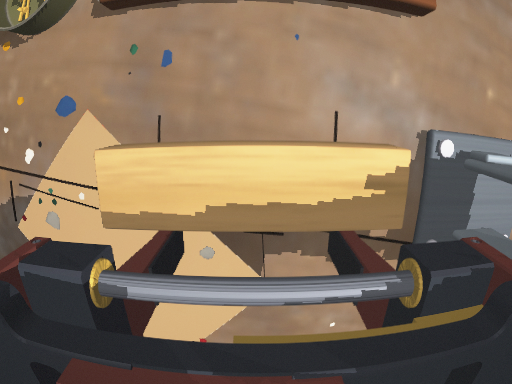

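```bash
python3 -m jog '[[0.004,0,0,0,0,0,0],[0.011,0,0,0,0,0,0],[0.018,0,0,0,0,0,0],[0.025,0,0,0,0,0,0],[0.032,0,0,0,0,0,0],[0.039,0,0,0,0,0,0],[0.046,0,0,0,0,0,0],[0.053,0,0,0,0,0,0],[0.06,0,0,0,0,0,0],[0.065,0,0,0,0,0,0]]'
python3 - <<'E'
from h import *
s=monitor.state(); p=s["position"]; print((p-HI)@N,(p-HI)@A)
m=viewer.camera_model("wrist")
cv2.imwrite("pics/w8.png",viewer.read_camera("wrist")[:,:,::-1])
E
```

```text
time: 12.65
position: [0.5626, 0.0659, 0.0105]
orientation: [0.996, 0.091, -0.0, -0.002]
wrist_force: [-0.5, -0.1, -0.9]
gripper_width: 0.0881
0.04601565617542412 0.16252973831886447
```

View pics/w8.png

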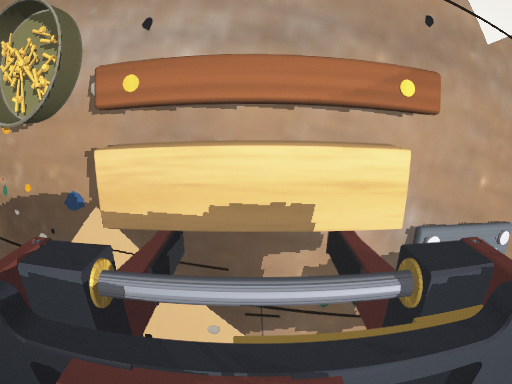

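```bash
python3 -m jog '[[0.002,0,0,0,0,0,0],[0.004,0,0,0,0,0,0],[0.006,0,0,0,0,0,0],[0.008,0,0,0,0,0,0],[0.01,0,0,0,0,0,0],[0.0115,0,0,0,0,0,0],[0.013,0,0,0,0,0,0],[0.0145,0,0,0,0,0,0],[0.016,0,0,0,0,0,0],[0.016,0,0,0,0,0,0]]'
python3 - <<'E'
from h import *
s=monitor.state(); p=s["position"]; print((p-HI)@N,(p-HI)@A,s["wrist_force"])
cv2.imwrite("pics/w9.png",viewer.read_camera("wrist")[:,:,::-1]); crop("pics/w9.png","pics/w9c.png",70,40,470,240,2)
E
```

```text
time: 13.7
position: [0.578, 0.0688, 0.0106]
orientation: [0.996, 0.091, 0.0, -0.003]
wrist_force: [0.1, -0.1, -0.0]
gripper_width: 0.0879
0.06169627991446711 0.1626191686721021 [ 0.0589 -0.1348 -0.0287]
```

View pics/w9c.png

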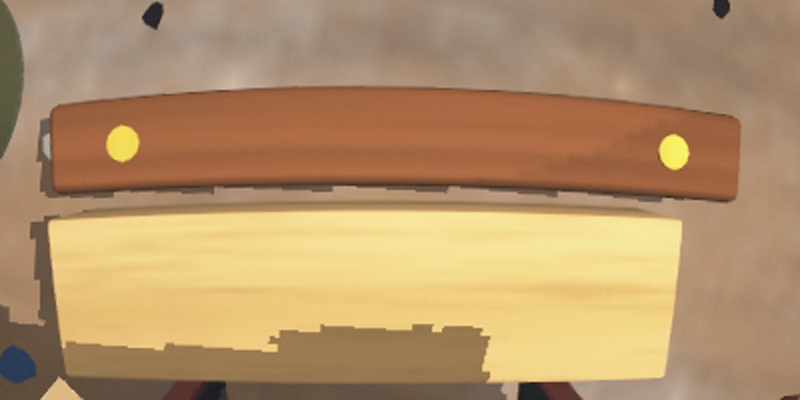

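```bash
python3 -m jog '[[0.0007,0,0,0,0,0,0],[0.0014,0,0,0,0,0,0],[0.002,0,0,0,0,0,0],[0.0026,0,0,0,0,0,0],[0.0032,0,0,0,0,0,0],[0.0038,0,0,0,0,0,0],[0.0044,0,0,0,0,0,0],[0.005,0,0,0,0,0,0],[0.005,0,0,0,0,0,0],[0.005,0,0,0,0,0,0]]'
python3 - <<'E'
from h import *
s=monitor.state(); p=s["position"]; print((p-HI)@N,(p-HI)@A,s["wrist_force"],s["torque"])
cv2.imwrite("pics/w10.png",viewer.read_camera("wrist")[:,:,::-1]); crop("pics/w10.png","pics/w10c.png",70,40,470,240,2)
E
```

```text
time: 14.75
position: [0.5827, 0.0697, 0.0105]
orientation: [0.996, 0.091, -0.0, -0.003]
wrist_force: [-0.5, 0.5, 0.3]
gripper_width: 0.088
0.06641711183757266 0.1626981686597741 [-0.5301  0.5294  0.2966] [-0.0308  0.1667  0.0127]
```

View pics/w10c.png

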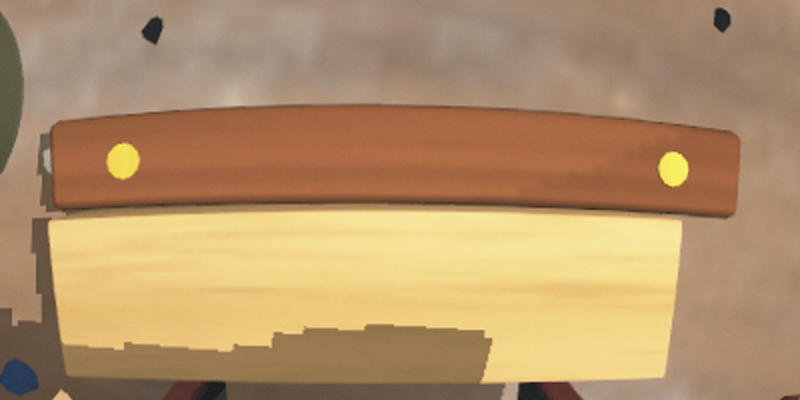

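```bash
python3 -m jog '[[0.0003,0,0,0,0,0,0],[0.0006,0,0,0,0,0,0],[0.0009,0,0,0,0,0,0],[0.0012,0,0,0,0,0,0],[0.0015,0,0,0,0,0,0],[0.0018,0,0,0,0,0,0],[0.002,0,0,0,0,0,0],[0.002,0,0,0,0,0,0],[0.002,0,0,0,0,0,0],[0.002,0,0,0,0,0,0]]'
python3 - <<'E'
from h import *
s=monitor.state(); p=s["position"]; print((p-HI)@N,(p-HI)@A,s["wrist_force"],s["torque"])
cv2.imwrite("pics/w11.png",viewer.read_camera("wrist")[:,:,::-1]); crop("pics/w11.png","pics/w11c.png",70,40,470,240,2)
E
```

```text
time: 15.8
position: [0.5829, 0.0699, 0.0105]
orientation: [0.996, 0.091, -0.002, -0.003]
wrist_force: [-10.2, -0.5, 6.1]
gripper_width: 0.0876
0.06665997082811219 0.1629080337038185 [-10.2495  -0.5434   6.1343] [-0.2615  1.5258 -0.4211]
```

View pics/w11c.png

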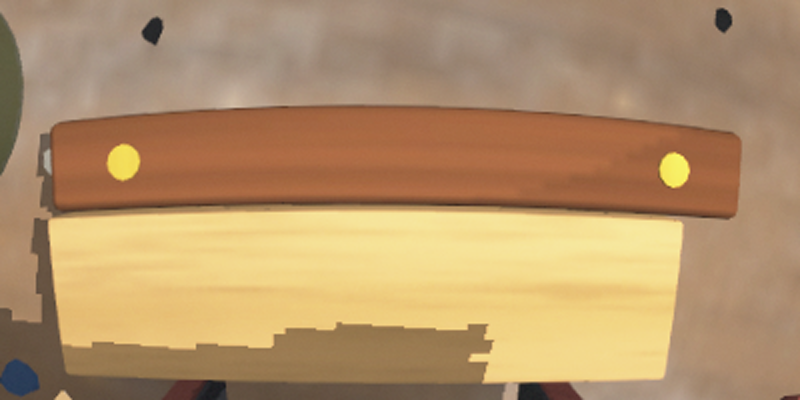

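```bash
python3 -m jog '[[-0.002,0,0,0,0,0,0],[-0.006,0,0,0,0,0,0],[-0.012,0,0,0,0,0,0],[-0.02,0,0,0,0,0,0],[-0.03,0,-0.005,0,0,0,0],[-0.04,0,-0.015,0,0,0,0],[-0.05,0,-0.03,0,0,0,0],[-0.06,0,-0.05,0,0,0,0],[-0.07,0,-0.075,0,0,0,0],[-0.075,0,-0.1,0,0,0,0]]'
python3 - <<'E'
from h import *
print(monitor.state()["position"])
cv2.imwrite("pics/w12.png",viewer.read_camera("wrist")[:,:,::-1]); 
E
```

```text
time: 16.85
position: [0.5097, 0.0557, 0.1112]
orientation: [0.996, 0.091, -0.0, -0.002]
wrist_force: [0.4, -0.3, 0.0]
gripper_width: 0.0877
[0.5097 0.0557 0.1112]
```

View pics/w12.png

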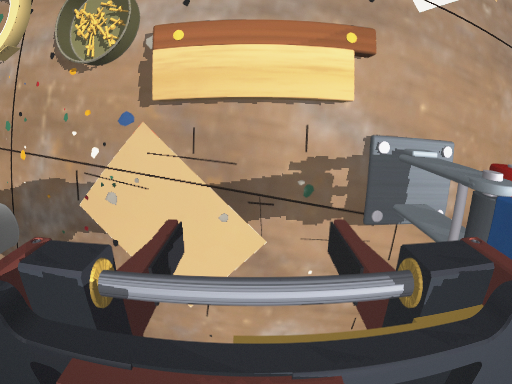

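```bash
python3 -m jog '[[0,0,-0.03,0,0,0,0],[0.01,0,-0.06,0,0,0,0],[0.025,0,-0.085,0,0,0,0],[0.04,0,-0.09,0,0,0,0],[0.06,0,-0.09,0,0,0,0],[0.08,0,-0.09,0,0,0,0],[0.1,0,-0.09,0,0,0,0],[0.12,0,-0.09,0,0,0,0],[0.13,0,-0.09,0,0,0,0],[0.13,0,-0.09,0,0,0,0]]'
python3 - <<'E'
from h import *
print(monitor.state()["position"])
m=viewer.camera_model("wrist"); im=viewer.read_camera("wrist")
np.savez("w13.npz",im=im,**m)
cv2.imwrite("pics/w13.png",im[:,:,::-1]); 
cv2.imwrite("pics/s13.png",viewer.read_camera("scene")[:,:,::-1]);
E
```

```text
time: 17.9
position: [0.6393, 0.0792, 0.1991]
orientation: [0.996, 0.091, -0.001, -0.003]
wrist_force: [0.0, -0.7, -0.6]
gripper_width: 0.088
[0.6393 0.0792 0.1991]
```

View pics/w13.png

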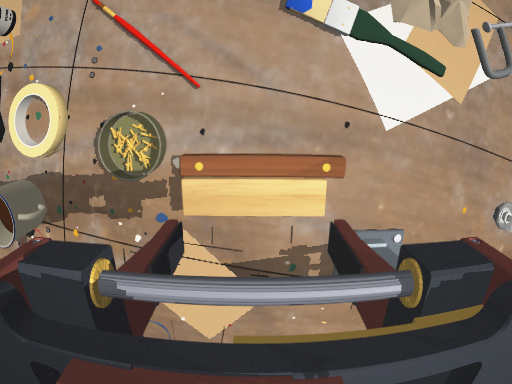

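View pics/s13.png

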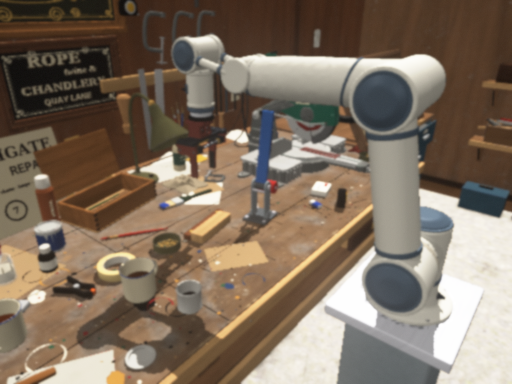

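```bash
python3 - <<'E'
from h import *
crop("pics/w13.png","pics/w13c.png",165,145,355,225,4)
d=np.load("w13.npz"); m={k:d[k] for k in ["fx","fy","cx","cy","T"]}
im=cv2.cvtColor(d["im"],cv2.COLOR_RGB2HSV)
# brightness per column: off-cut (bright) top edge & bottom edge
V=im[:,:,2].astype(int)
pts=[];near=[]
for u in range(192,322,8):
    col=V[165:230,u]; b=np.where(col>190)[0]+165
    pts.append(onz("wrist",u,b[0]-.5,.03,m)); near.append(onz("wrist",u,b[-1]+.5,.03,m))
for q in (pts,near):
    q=np.array(q); n=(q-HI)@N; a=(q-HI)@A; f=np.polyfit(a,n,1); print("slope deg",np.degrees(f[0]),"n mid",np.polyval(f,.16), "res",np.std(n-np.polyval(f,a)))
# stop far edge
H=[]
for u in range(192,338,8):
    col=im[140:180,u]; 
    red=np.where((col[:,1]>125))[0]+140
    H.append(onz("wrist",u,red[0]-.5,.02,m))
q=np.array(H); n=(q-HI)@N; a=(q-HI)@A; f=np.polyfit(a,n,1); print("stop far: slope",np.degrees(f[0]),np.polyval(f,.16),np.std(n-np.polyval(f,a)))
E
```

```text
slope deg 1.301614889067737 n mid 0.12428233537210448 res 0.0036267768122737356
slope deg 0.06357869673830611 n mid 0.07819993296925434 res 0.0004739033290585628
stop far: slope 0.23157711907331072 0.15039891014466042 0.0003387863613702876
```

View pics/w13c.png

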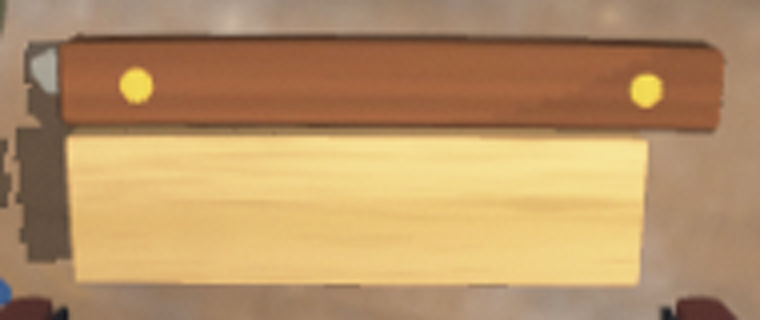

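```bash
python3 -m jog '[[-0.015,0,0.0,0,0,0,0],[-0.03,0,0.01,0,0,0,0],[-0.045,0,0.03,0,0,0,0],[-0.06,0,0.05,0,0,0,0],[-0.065,0,0.07,0,0,0,0],[-0.065,0,0.09,0,0,0,0],[-0.065,0,0.11,0,0,0,0],[-0.065,0,0.125,0,0,0,0],[-0.065,0,0.13,0,0,0,0],[-0.065,0,0.13,0,0,0,0]]'
python3 - <<'E'
from h import *
print(monitor.state()["position"])
m=viewer.camera_model("wrist"); im=viewer.read_camera("wrist")
print(m["T"][:3,3],(m["T"][:3,3]-HI)@N)
np.savez("w14.npz",im=im,**m)
cv2.imwrite("pics/w14.png",im[:,:,::-1]);
a=cv2.resize(im[:,:,::-1],None,fx=4,fy=4,interpolation=cv2.INTER_CUBIC)
cv2.imwrite("w14big.png",a)
E
```

```text
time: 19.0
position: [0.5742, 0.0678, 0.07]
orientation: [0.996, 0.091, -0.001, -0.003]
wrist_force: [0.0, -0.3, -0.1]
gripper_width: 0.0876
[0.5742 0.0678 0.07  ]
[0.643  0.0803 0.2321] 0.1276359979450121
```

View pics/w14.png

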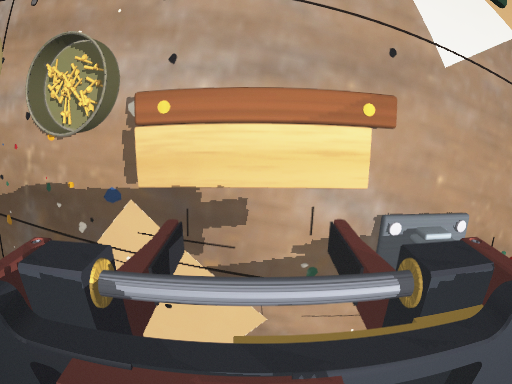

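```bash
python3 - <<'E'
import cv2,numpy as np
im=cv2.imread("pics/w14.png")
l=cv2.resize(im[105:145,125:205],None,fx=9,fy=7,interpolation=cv2.INTER_NEAREST)
r=cv2.resize(im[105:145,320:400],None,fx=9,fy=7,interpolation=cv2.INTER_NEAREST)
cv2.imwrite("pics/w14lr.png",np.vstack([l,r]))
for u in (140,160,200,250,300,340,365): print(u,[tuple(int(c) for c in im[v,u][::-1]) for v in range(118,130)])
E
```

```text
140 [(164, 104, 68), (167, 104, 65), (171, 106, 68), (165, 103, 67), (153, 99, 62), (130, 85, 55), (108, 69, 48), (87, 65, 49), (159, 125, 84), (243, 215, 141), (243, 216, 140), (243, 216, 144)]
160 [(168, 105, 66), (170, 106, 68), (168, 104, 64), (158, 98, 64), (133, 85, 58), (110, 71, 49), (79, 58, 42), (172, 135, 90), (242, 213, 138), (244, 220, 146), (244, 218, 145), (244, 218, 144)]
200 [(175, 108, 69), (168, 103, 68), (148, 95, 63), (129, 83, 56), (102, 67, 48), (142, 112, 75), (222, 179, 116), (242, 214, 139), (244, 220, 143), (244, 220, 141), (244, 221, 144), (245, 223, 147)]
250 [(176, 109, 70), (163, 102, 63), (142, 90, 60), (119, 76, 50), (103, 73, 50), (187, 148, 98), (243, 217, 142), (247, 231, 155), (247, 231, 157), (247, 231, 157), (246, 230, 155), (246, 229, 155)]
300 [(177, 110, 68), (174, 107, 68), (154, 95, 63), (130, 82, 55), (111, 72, 50), (83, 60, 42), (204, 163, 108), (246, 230, 156), (247, 231, 158), (247, 231, 158), (246, 230, 157), (246, 230, 156)]
340 [(162, 100, 67), (166, 102, 65), (168, 105, 69), (163, 103, 65), (146, 91, 60), (126, 79, 53), (99, 64, 44), (134, 102, 71), (237, 202, 132), (246, 228, 155), (246, 231, 158), (247, 231, 157)]
365 [(161, 100, 64), (162, 99, 64), (165, 102, 66), (167, 102, 66), (167, 103, 67), (158, 100, 66), (137, 86, 57), (114, 74, 51), (107, 79, 57), (205, 160, 105), (245, 221, 146), (246, 230, 155)]
```

View pics/w14lr.png

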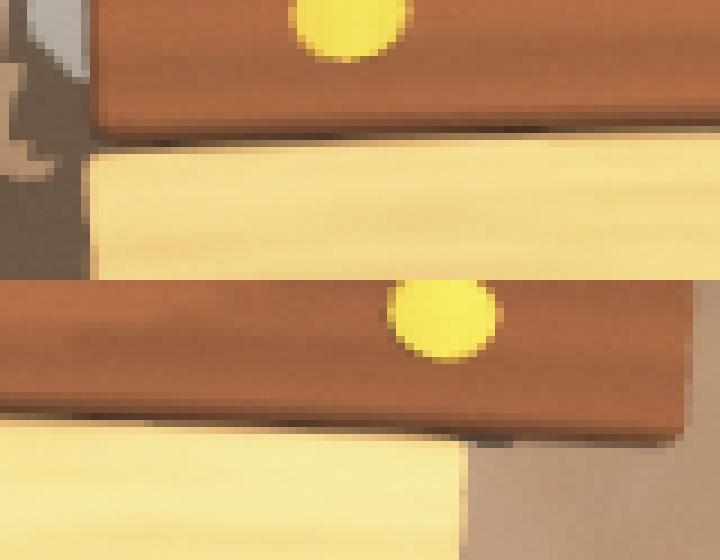

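```bash
python3 -m jog '[[-0.01,0,0,0,0,0,0],[-0.022,-0.005,0,0,0,0.004,0],[-0.034,-0.01,0.005,0,0,0.008,0],[-0.04,-0.012,0.015,0,0,0.012,0],[-0.04,-0.012,0.028,0,0,0.012,0],[-0.04,-0.012,0.04,0,0,0.012,0],[-0.04,-0.012,0.05,0,0,0.012,0],[-0.04,-0.012,0.056,0,0,0.012,0],[-0.04,-0.012,0.057,0,0,0.012,0],[-0.04,-0.012,0.057,0,0,0.012,0]]'
python3 -m jog '[[0.006,0,0,0,0,0,0],[0.014,0,0,0,0,0,0],[0.022,0,0,0,0,0,0],[0.03,0,0,0,0,0,0],[0.036,0,0,0,0,0,0],[0.04,0,0,0,0,0,0],[0.042,0,0,0,0,0,0],[0.044,0,0,0,0,0,0],[0.044,0,0,0,0,0,0],[0.044,0,0,0,0,0,0]]'
python3 - <<'E'
from h import *
s=monitor.state(); p=s["position"]; print((p-HI)@N,(p-HI)@A,s["wrist_force"],s["torque"],Ro.from_quat(s["orientation"]).apply([1,0,0]))
E
```

```text
time: 20.05
position: [0.5333, 0.0726, 0.0134]
orientation: [0.996, 0.085, -0.0, -0.002]
wrist_force: [0.7, -0.4, 0.4]
gripper_width: 0.0878
time: 21.05
position: [0.5765, 0.0802, 0.0136]
orientation: [0.996, 0.085, -0.0, -0.002]
wrist_force: [0.3, -0.8, 0.5]
gripper_width: 0.0878
0.06214958509686736 0.1741165855288072 [ 0.3162 -0.7856  0.4649] [-0.0116 -0.0526 -0.0395] [ 0.9854  0.17   -0.0001]
```

```bash
python3 -m jog '[[0.001,0,0,0,0,0,0],[0.002,0,0,0,0,0,0],[0.003,0,0,0,0,0,0],[0.0036,0,0,0,0,0,0],[0.0042,0,0,0,0,0,0],[0.0048,0,0,0,0,0,0],[0.0054,0,0,0,0,0,0],[0.006,0,0,0,0,0,0],[0.006,0,0,0,0,0,0],[0.006,0,0,0,0,0,0]]'
python3 - <<'E'
from h import *
s=monitor.state(); p=s["position"]; print((p-HI)@N,(p-HI)@A,s["wrist_force"],s["torque"])
E
```

```text
time: 22.05
position: [0.581, 0.081, 0.0136]
orientation: [0.996, 0.086, -0.002, -0.002]
wrist_force: [-8.3, -1.6, 5.1]
gripper_width: 0.0875
0.06679729607920257 0.17412648219306684 [-8.2861 -1.6191  5.1175] [-0.0342  1.302   0.374 ]
```

```bash
python3 -m jog '[[-0.002,0,0,0,0,0,0],[-0.006,0,0,0,0,0,0],[-0.012,0,0,0,0,0,0],[-0.02,0,0,0,0,0,0],[-0.03,0,-0.005,0,0,0,0],[-0.04,0,-0.015,0,0,0,0],[-0.045,0,-0.03,0,0,0,0],[-0.045,0,-0.045,0,0,0,0],[-0.045,0,-0.055,0,0,0,0],[-0.045,0,-0.057,0,0,0,0]]'
python3 -m jog '[[0.01,0,0,0,0,0,0],[0.02,0,0,0,0,0,0],[0.03,0,0,0,0,0,0],[0.036,0,0,0,0,0,0],[0.036,0,0,0,0,0,0],[0.036,0,0,0,0,0,0],[0.036,0,0,0,0,0,0],[0.036,0,0,0,0,0,0],[0.036,0,0,0,0,0,0],[0.036,0,0,0,0,0,0]]'
python3 - <<'E'
from h import *
im=viewer.read_camera("wrist")[:,:,::-1]; cv2.imwrite("pics/w15.png",im)
l=cv2.resize(im[105:145,125:205],None,fx=9,fy=7,interpolation=cv2.INTER_NEAREST)
r=cv2.resize(im[105:145,320:400],None,fx=9,fy=7,interpolation=cv2.INTER_NEAREST)
cv2.imwrite("pics/w15lr.png",np.vstack([l,r]))
E
```

```text
time: 23.05
position: [0.5396, 0.0734, 0.0732]
orientation: [0.996, 0.085, 0.002, -0.002]
wrist_force: [-0.6, -0.4, 1.6]
gripper_width: 0.0875
time: 24.05
position: [0.5736, 0.0794, 0.0707]
orientation: [0.996, 0.085, -0.0, -0.002]
wrist_force: [0.5, -0.3, -0.2]
gripper_width: 0.0877
```

View pics/w15lr.png

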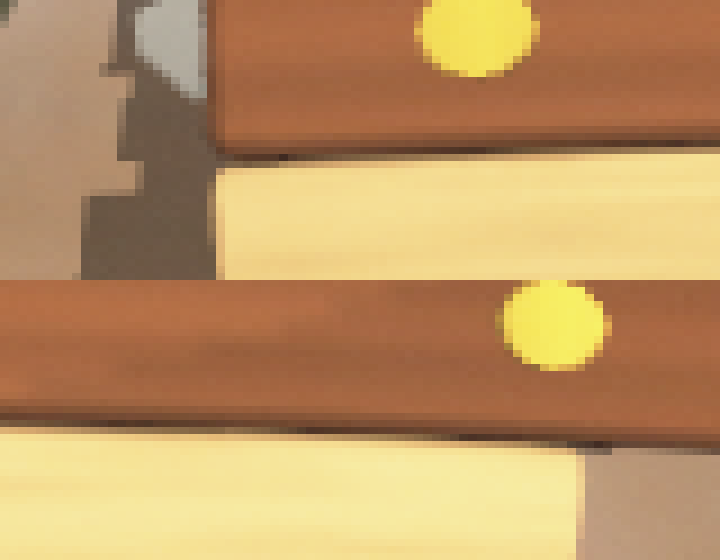

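View pics/w15.png

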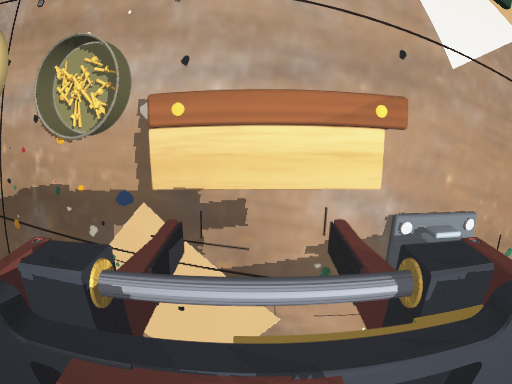

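```bash
python3 -m jog '[[0,0,-0.02,0,0,0,0],[-0.01,0,-0.05,0,0,0,0],[-0.03,0,-0.08,0,0,0,0],[-0.05,0,-0.11,0,0,0,0],[-0.07,0,-0.14,0,0,0,0],[-0.1,0,-0.16,0,0,0,0],[-0.13,0,-0.17,0,0,0,0],[-0.15,0,-0.17,0,0,0,0],[-0.16,0,-0.17,0,0,0,0],[-0.16,0,-0.17,0,0,0,0]]'
python3 - <<'E'
from h import *
cv2.imwrite("pics/s16.png",viewer.read_camera("scene")[:,:,::-1])
cv2.imwrite("pics/t16.png",viewer.read_camera("top")[:,:,::-1])
print(monitor.state()["wrist_force"],monitor.state()["joint_velocities"])
E
```

```text
time: 25.1
position: [0.4157, 0.0513, 0.241]
orientation: [0.996, 0.085, 0.0, -0.002]
wrist_force: [-0.3, -0.2, 0.3]
gripper_width: 0.0877
[ 0.3936  0.2822 -0.4348] [ 0.0015  0.0212 -0.0073 -0.001  -0.0002  0.0017]
```

View pics/s16.png

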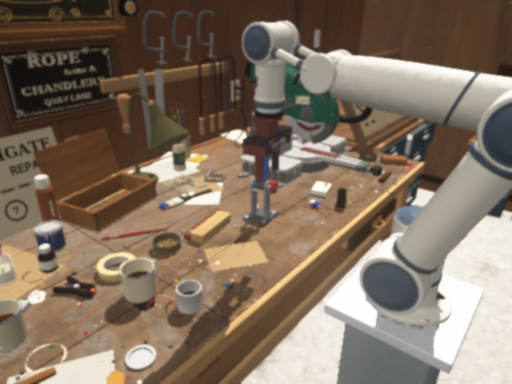

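View pics/t16.png

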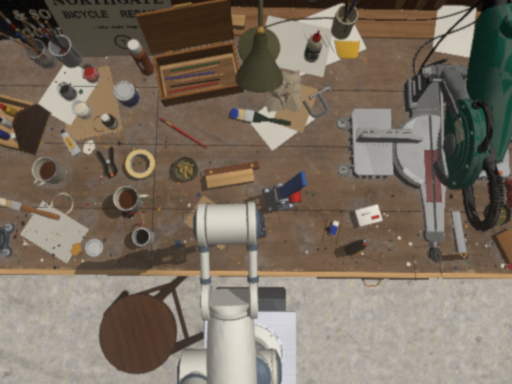

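```bash
python3 -c "
from plant import job
print(job.close_job())"
```

```text
the job is handed in; nothing more can be done
None
```

I pushed the hand-rest arm up from under its tip, past its balance point, and it went on by itself and stayed raised. Then I pushed the off-cut back flat with the open fingers until it lay against the stop strip. I handed the job in at about 25 s.

- **Arm:** the top view and the wrist views show it still raised, with the gripper clear of it. In the last scene picture the gripper partly hides it.
- **Off-cut:** after the first press the close wrist view still showed a seam about 0.7 mm wider at the left end. I pressed again on that side with about 8 N. The seam then looked even and closed at both ends.
- **Measurement that disagreed:** one edge fit, made from a wrist view before that second press, put the gap at about 1 mm. That is within the 2 mm calibration, and I did not repeat the fit afterwards.
- **Other things:** they appear unmoved, judged by eye from the top view. The wrist-force readings I took stayed below about 12 N.

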